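Find where the case cover binds and chock it short of there

TASK

The sliding cover of the blue brush case binds somewhere along its track. By its black handle slide it gently towards the orange marker, letting only the cover push that marker ahead of it, and stop as soon as you feel it bind; then back the cover off 3 to 4 cm, leaving the marker at the tight spot, and stand the small wooden block upright on the channel floor in the gap between the cover's white tongue and the marker. Do not force the cover into the tight spot, do not touch the marker with the hand, and leave the other things alone.

Things in the scene. Friction and masses are not known exactly. Their poses are not given: they have to be found in the camera images.
- case: Fixed blue steel case, 204 (x) x 440 (y) x 80 mm; origin: centre of its underside; forward (the way to push the cover) is +y, the channel is on the +x side. A hidden spot in the runner, new each time, 105 to 180 mm from the rear end of the cover's 215 mm travel, binds: from there each mm further takes about 2 N more. Over 15 N there is forcing it.
- channel_floor (a point): Middle of the floor of the aluminium channel on top of the case's +x side, axes as the case, 80 mm above the table. The channel runs along y, is 40 mm wide between its two rails, which stand 12 mm above this floor and are 6 mm thick.
- cover: Clear sliding cover with white end bars, 142 (x) x 200 (y) mm, 5 mm thick, its upper face 88 mm above the table; axes as the case, its origin is not on the cover (use its points). Sliding it takes about 2 N, and about 1 N more while it pushes the marker. It stays where it is left.
- handle (a point): Grip point on the black upright handle in the middle of the cover: a bar 14 mm thick (y) x 60 mm long (x), standing from 88 to 128 mm above the table; this point is 112 mm above the table, on the bar's centre. Axes as the case.
- tongue_front (a point): Middle of the forward (+y) face of the cover's white tongue, which reaches into the channel flush with the cover's leading edge; 90 mm above the table, tongue 32 (x) x 18 (y) mm, its top 99 mm above the table. It is 100 mm forward of the handle and 100 mm to +x of it. Axes as the case.
- marker: Orange marker, 30 (x) x 22 (y) x 16 mm, sliding in the channel in front of the tongue, top 97 mm above the table, held by about 1 N of friction; it stays where the cover pushes it. Axes as the case, origin not on the marker (use its point). At the start it stands short of the tight spot.
- marker_back (a point): Middle of the marker's rear (-y) face, which the tongue's forward face meets; 90 mm above the table. Axes as the case.
- block: Wooden block, 30 (x) x 24 (y) x 50 mm tall, about 40 g, standing on the table to the left or right of the case; origin at the centre of its underside.
- amber_bottle: Bystander: amber bottle, 48 mm across, 110 mm tall, origin at the centre of its underside.
- green_tub: Bystander: grey tub with green lid, 106 x 81 x 44 mm, origin at the centre of its underside.
- grey_tub: Bystander: grey tub with white lid, 106 x 81 x 44 mm, origin at the centre of its underside.
- cup: Bystander: white cup, 72 mm across, 85 mm tall, origin at the centre of its underside.
- brush: Bystander: brush lying on the table, 200 mm long, its x axis along it.
- jar: Bystander: clear jar with a blue cap, 60 mm across, 70 mm tall, origin at the centre of its underside.
There are look-alikes about, which are no part of the job. What is meant by the block is not green, and is the smaller of those in its own colour.

How it is judged:
On the way, in this order (a step that is already met when the one before it is completed fails the run):
1. the cover, with its tongue against the marker, is pressed into the tight spot with more than 1.5 N for 0.1 s (contact force between cover and case above 1.5 N and y of tongue_front in the frame of marker_back above -0.004 m), for 0.1 s.
2. the cover is backed off so that its tongue is 26 to 46 mm behind the marker, and free of the tight spot (y of tongue_front in the frame of marker_back between -0.046 and -0.026 m and contact force between cover and case below 0.5 N), for 0.3 s.
At the end, for the whole second after the job is handed in: The cover's tongue stands 26 to 46 mm behind the marker, clear of the tight spot (under 0.5 N), and the block stands at rest between tongue and marker, upright within 7 degrees, on the channel floor (within 5 mm in height, 8 mm of the channel's middle line) (all of step 2 and y of block in the frame of marker_back below -0.009 m and y of block in the frame of tongue_front above 0.009 m and x of block in the frame of channel_floor between -0.008 and 0.008 m and z of block in the frame of channel_floor between -0.004 and 0.005 m and angle between block's own z axis and vertical below 0.12 rad and linear speed of block below 0.02 m/s); the robot touches nothing.
It fails at once if the cover is pressed into the tight spot with more than 15 N (contact force between cover and case above 15 N).
It fails at once if the hand pushes the marker (more than 2 N) (contact force between the fingers and marker above 2 N).
It fails at once if a bystander is moved by more than 30 mm (distance of any of amber_bottle, green_tub, grey_tub, cup, brush, jar from where it was at the start of the episode above 0.03 m).
It also fails if it takes over 67 s, if anything falls off the work surface, if the arm or the gripper's body presses on something with over 40 N, if the wrist force passes 120 N, or if a joint passes its speed limit or range.

ROBOT

A 7-joint arm with a two-finger parallel gripper is mounted at the origin on the work surface. World frame = base frame: x ahead of the robot, y to its left, z up, the work surface at z = 0. Lengths are in m, angles in rad, forces in N, time in s.
With the tool pointing down it reaches from about 0.425 to 1.025 m from the base axis. Payload 9.4 kg.
Tool frame: the origin (TCP) lies between the finger pads; the fingertips stand 25 mm ahead of it and the grasp point (between the pads) lies 6 mm ahead of it; z points along the fingers, y is the line along which they close (so a half turn about z gives the same grasp; the last joint's range is limited). The gripper opens to 85 mm and grips with 20 to 120 N. Pads are 22 mm wide; open, the fingers measure 114 mm over their backs; the gripper's body (76 mm by 85 mm) begins 54 mm behind the grasp point. The pads swing forward as they close: fully open they stand 13 mm farther back than shut.
Start: joints at [-1.311, 0.599, -0.003, 1.599, 0.002, 0.943, -0.08], TCP at [0.24, 0.684, 0.233] pointing down, gripper open.
Joint ranges: [-2.57, 2.57], [-0.35, 1.97], [-1.29, 1.29], [0.11, 2.56], [-1.05, 4.19], [0.11, 1.86], [-2.63, 2.63]. Speed limits (rad/s): [2.22, 2.22, 3.01, 3.01, 3.14, 3.14, 3.14].

INTERFACE

Orientations are given as a unit quaternion [x, y, z, w].
In Python, from workcell import manip, claw, kin, read_camera, calibration, read_time_s, read_joint_positions, read_qvel, read_effort, read_ee_pos, read_orientation, read_force, read_torque, read_opening, read_grip_force gives the robot as it stands. Calls block until the motion is done:
- manip.movep(position, orientation): joint-space move of the TCP to a pose.
- manip.movel(position, frame=None, v=0.15): straight line of the TCP; frame=None keeps the orientation; v is the mean speed in m/s.
- manip.goto_joints(angles): joint-space move.
- claw.move_gripper(opening): opening from 0.0 (shut) to 1.0 (fully open); the grip force is fixed at half the most; returns when the fingers have stopped.
- manip.wait(seconds).
- kin.ik(position, orientation): joint angles nearest the present ones, or None.
- read_camera(name): name is "side" or "top"; returns the picture (400x640x3 uint8, blue, green, red); there is no depth.
- calibration(name): a dict with "intrinsics" (3x3 intrinsics, pixels), "R" (3x3) and "t" (3): a world point X has camera coordinates R X + t. Camera axes: x right, y down, z forward; pixel columns grow to the right and rows downward; lengths in m; the calibration is good to about 2 mm. A picture is of the moment at which its call begins. calibration takes no time and is no camera call.
A pose or a line that the arm cannot do raises manip.MotionError and nothing moves.
- manip.close_job(): hands the job in; it is judged then, once.
Readings, each from a call of its own:
- read_time_s(): time.
- read_joint_positions(): joint angles.
- read_qvel(): joint speeds.
- read_effort(): joint torques, N m.
- read_ee_pos(): TCP position.
- read_orientation(): TCP orientation.
- read_force(): force on the tool from outside, world axes, zero at the start.
- read_torque(): the same for the moment, N m.
- read_opening(): opening from 0.0 (shut) to 1.0 (fully open).
- read_grip_force(): force on a finger pad.
Only numpy, scipy, OpenCV 4.12 (cv2) and the standard library are available. Lean on these libraries where they do the work, as an engineer would, in place of code of your own. Each camera call takes 0.05 s, during which the arm holds its last target. There are 200 camera calls.

## Working session

There is one attempt and no reset: what is moved stays moved. The work goes in short steps, each a Python script; the robot and the scene stay as the last script left them, time stands still between calls to the robot, and variables do not carry over. Pictures are saved under pics/ and viewed, at most 10 in all, crops included, and the job is handed in when it is done.

```bash
mkdir -p pics; ls; python3 - <<'E'
from workcell import *
import cv2
for n in("top","side"):
    cv2.imwrite(f"pics/{n}0.png",read_camera(n)); c=calibration(n); print(n,c)
print(read_time_s(),read_orientation(),read_ee_pos())
E
```

```text
pics
top {'intrinsics': array([[432.34312285,   0.        , 326.3943124 ],
       [  0.        , 432.34312285, 193.92957671],
       [  0.        ,   0.        ,   1.        ]]), 'R': array([[-1.79427410e-02, -9.99834236e-01, -3.09174749e-03],
       [-9.93015740e-01,  1.81808513e-02, -1.16572713e-01],
       [ 1.16609600e-01,  9.78519916e-04, -9.93177348e-01]]), 't': array([-0.01902064,  0.58353418,  1.3485451 ])}
side {'intrinsics': array([[432.05026976,   0.        , 315.18834755],
       [  0.        , 432.05026976, 195.35709722],
       [  0.        ,   0.        ,   1.        ]]), 'R': array([[ 0.95343194, -0.301412  ,  0.01087901],
       [-0.18445043, -0.61123647, -0.76965448],
       [ 0.23863274,  0.73180652, -0.63836794]]), 't': array([-0.55093746,  0.15436707,  1.22837928])}
0.1 [ 1.67568790e-01  9.85860141e-01 -6.93920498e-04 -4.82249966e-05] [0.23948439 0.68387416 0.23178967]
```

View pics/top0.png

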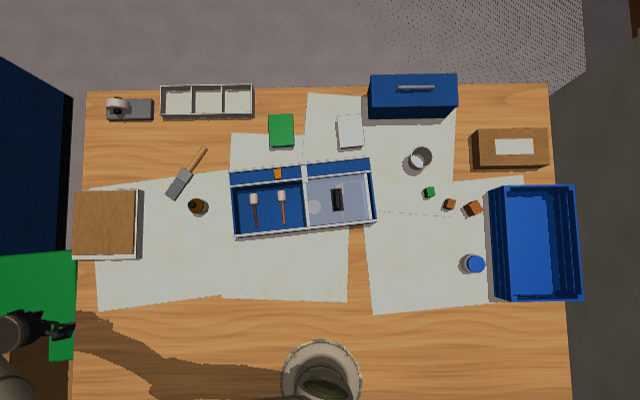

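View pics/side0.png

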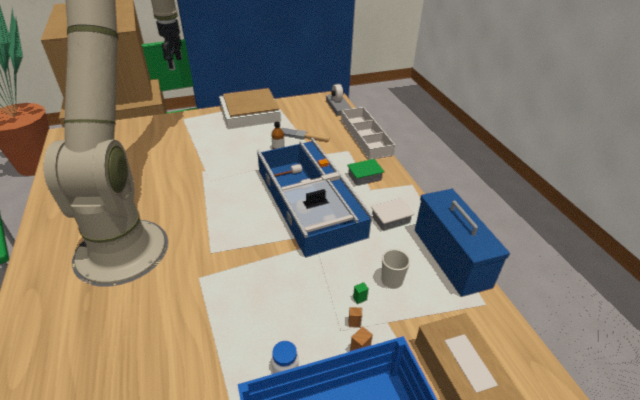

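The top view shows the case at (303,198), the handle at (337,199) and the marker at (277,174). Three blocks could be meant: green (429,192), smaller brown (449,204) and larger brown (472,209). The smaller brown one fits, since it isn't green and is the smaller of the two browns. I'll check this in a crop.

```bash
python3 - <<'E'
import cv2,numpy as np
t=cv2.imread("pics/top0.png");s=cv2.imread("pics/side0.png")
a=cv2.resize(t[180:225,415:490],None,fx=8,fy=8,interpolation=2) #600x360
b=cv2.resize(s[280:355,340:380],None,fx=4.8,fy=4.8,interpolation=2)
b=b[:360]; im=np.hstack([a,b]);print(im.shape);cv2.imwrite("pics/c1.png",im)
cv2.imwrite("pics/c2.png",cv2.resize(t[150:245,225:385],None,fx=5,fy=5,interpolation=2))
E
```

```text
(360, 792, 3)
```

View pics/c1.png

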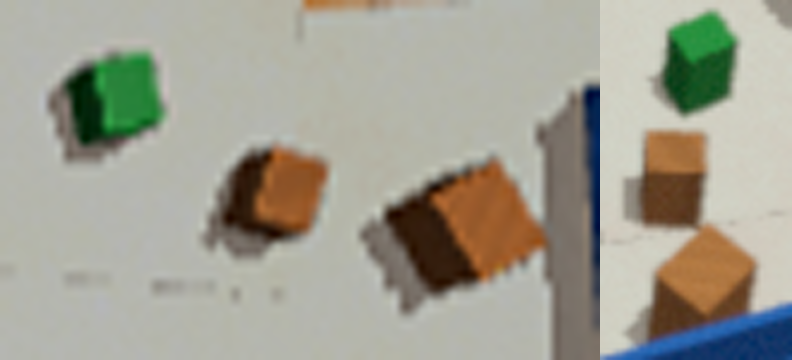

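View pics/c2.png

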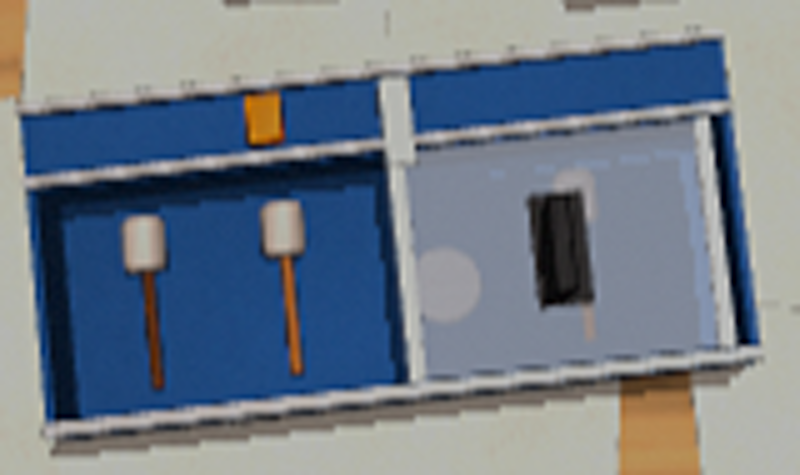

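The crop confirms it: the smaller brown block is at (449,204), next to the larger one at (472,209), and the green one is excluded. In the case crop the rails, tongue bar, handle and marker are all clear. Next I'll fit the poses and check them by overlay.

```bash
cat > geo.py <<'E'
import numpy as np
from workcell import *
def proj(n,X):
    c=calibration(n); p=(np.atleast_2d(X)@c["R"].T+c["t"])@c["intrinsics"].T; return p[:,:2]/p[:,2:]
def w(pose,P):
    x,y,a=pose; P=np.atleast_2d(P).astype(float); R=np.array([[np.cos(a),-np.sin(a),0],[np.sin(a),np.cos(a),0],[0,0,1]])
    return P@R.T+[x,y,0]
E
cat > fit.py <<'E'
from geo import *
from scipy.optimize import least_squares
import cv2,json
f=lambda L,s,o:(np.array(L,float)+.5)/s-.5+o
o2=np.array([225,150]);o1=np.array([415,180])
case=f([(22,108),(722,38),(728,103)],5,o2); cl=np.array([(.102,.22,.092),(.102,-.22,.092),(.056,-.22,.092)])
# left end of inner rail lower edge
case=np.vstack([case,f([(28,188)],5,o2)]); cl=np.vstack([cl,[.050,.22,.092]])
r=least_squares(lambda p:(proj("top",w(p,cl))-case).ravel(),[.55,0,.1]); P=r.x
print("case",P,"res px",r.fun.round(2))
tong=f([(380,79),(384,160)],5,o2) # front(left) edge of tongue/bar
tl=lambda s:np.array([(.092,s,.099),(.060,s,.099)])
r=least_squares(lambda p:(proj("top",w(P,tl(p[0])))-tong).ravel(),[0]);s=r.x[0];print("tongue y",s,r.fun.round(2))
mk=f([(245,95),(281,92),(285,141),(249,145)],5,o2).mean(0)
r=least_squares(lambda p:(proj("top",w(P,[p[1],p[0],.097]))-mk).ravel(),[.1,.076]);m=r.x;print("marker centre y,x",m)
bk=f([(275,145),(329,161),(305,238),(256,215)],8,o1)
bl=np.array([(.015,.012,.05),(.015,-.012,.05),(-.015,-.012,.05),(-.015,.012,.05)])
r=least_squares(lambda p:(proj("top",w(p,bl))-bk).ravel(),[.55,-.3,-.3]);B=r.x;print("block",B,r.fun.round(2))
hd=np.array([(-.024+i*.03,s-.1+j*.007,z) for z in(.088,.128) for i,j in((1,1),(1,-1),(-1,-1),(-1,1))])
json.dump(dict(P=list(P),s=s,m=m[0],B=list(B)),open("est.json","w"))
ims=[]
bb=np.vstack([bl,bl*[1,1,0]])
for n,(x0,y0,x1,y1) in(("top",(225,150,385,245)),("side",(255,135,375,255)),("side",(330,280,390,360)),("top",(415,180,490,225))):
    im=cv2.imread(f"pics/{n}0.png"); k=400/(x1-x0) if 1 else 1
    im=cv2.resize(im[y0:y1,x0:x1],None,fx=k,fy=k,interpolation=2)[:300+0*1 if n=="top" else 400]
    for L,c in((w(P,np.vstack([cl,[-.102,.22,.08],[-.102,-.22,.08]])),(0,255,255)),(w(P,hd),(0,0,255)),(w(P,tl(s)),(255,0,255)),(w(B,bb),(255,255,0)),(w(P,[.076,m[0]-.011,.097]),(0,255,0))):
        for q in proj(n,L): cv2.circle(im,tuple(int(v) for v in ((q-[x0,y0]+.5)*k)),2,c,-1)
    ims.append(cv2.resize(im,(400,int(im.shape[0])))); 
pad=lambda i:np.vstack([i[:295],np.zeros((max(0,295-len(i)),400,3),np.uint8)])
cv2.imwrite("pics/ov.png",np.vstack([np.hstack([pad(ims[0]),pad(ims[1])]),np.hstack([pad(ims[3]),pad(ims[2])])]))
E
python3 fit.py
```

```text
case [0.57050811 0.04464997 0.08623724] res px [-1.03 -0.24  0.71 -0.91  1.24  0.68 -0.92  0.38]
tongue y -0.0035856391574811144 [-0.33  0.86 -0.11 -5.1 ]
marker centre y,x [0.06785004 0.07798475]
block [ 0.54440514 -0.42144542 -0.34954247] [-0.21 -0.12  0.32  0.34  0.53 -0.31 -0.64  0.09]
```

View pics/ov.png

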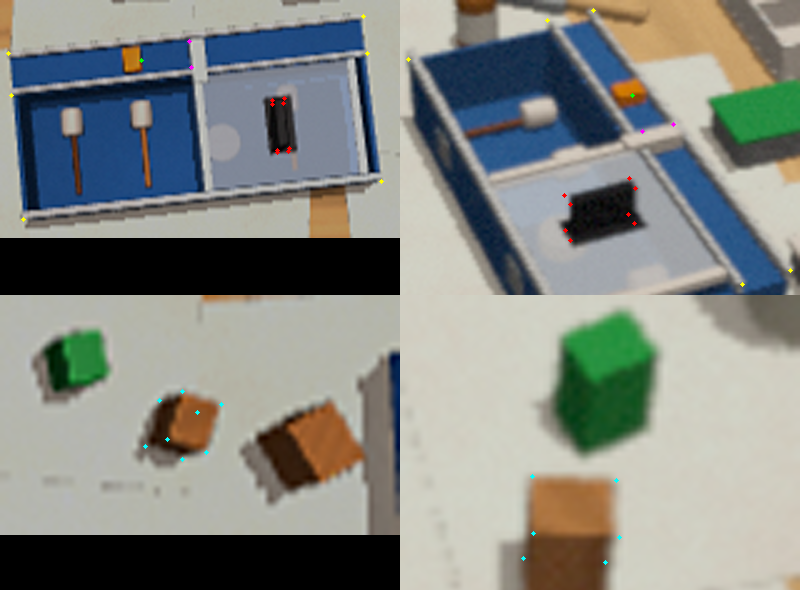

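The fit agrees with both views to within 1–2 px, which is enough for the handle. Next I grasp it.

```bash
cat >> geo.py <<'E'
import json
from scipy.spatial.transform import Rotation as Ro
E_=json.load(open("est.json"))
P=np.array(E_["P"])
def down(yaw): # tool z down, tool y at angle yaw from world y
    c,s=np.cos(yaw),np.sin(yaw); y=np.array([-s,c,0]); z=np.array([0,0,-1.]); return Ro.from_matrix(np.c_[np.cross(y,z),y,z]).as_quat()
def loc(X): 
    return w((0,0,-P[2]),np.array(X)-[P[0],P[1],0])[0]
def floc(): return w((0,0,-P[2]),read_force())[0]
E
python3 - <<'E'
from geo import *
q=down(P[2]); h=w(P,[-.024,E_["s"]-.1,0])[0]; print(h,read_orientation(),q)
manip.movep([h[0],h[1],.20],q); print(floc(),read_time_s())
manip.movel([h[0],h[1],.121],v=.1); print(floc(),loc(read_ee_pos()))
claw.move_gripper(0.0); print(floc(),loc(read_ee_pos()),read_opening(),read_grip_force(),read_time_s())
import cv2
cv2.imwrite("pics/g.png",cv2.resize(read_camera("side")[100:260,240:400],None,fx=3.6,fy=3.6,interpolation=2))
E
```

```text
[ 0.55551917 -0.06061786  0.        ] [ 1.67568790e-01  9.85860141e-01 -6.93920498e-04 -4.82249966e-05] [-0.04310526  0.99907054  0.          0.        ]
[ 0.15763912 -0.54471612 -0.0725619 ] 2.95
[-1.88369349  0.02231143  1.02575754] [-0.02369493 -0.1036431   0.12139868]
[-0.67989606  2.40426243  5.61787559] [-0.02394653 -0.10301332  0.12139249] 0.14492895419670523 58.92824649810791 4.55
```

View pics/g.png

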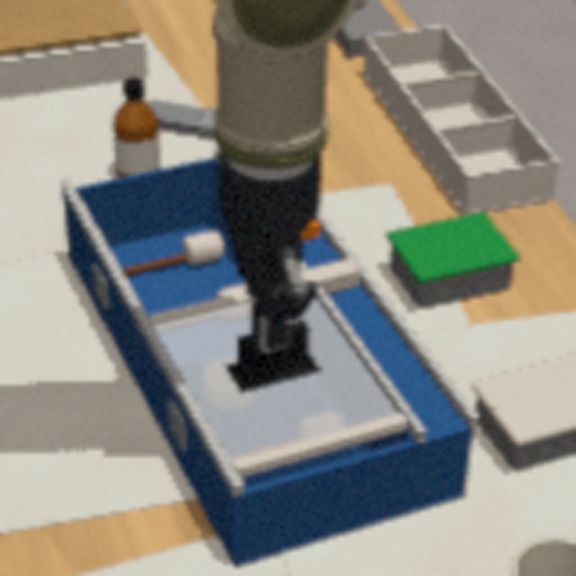

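The hand holds the black handle at about (272,350), with an opening of about 12–14 mm that matches the bar. Next I slide the cover in steps, reading the force.

```bash
cat >> geo.py <<'E'
def favg(n=5,dt=.02):
    F=[]
    for _ in range(n): manip.wait(dt); F.append(floc()[1])
    return np.mean(F),np.std(F)
E
python3 - <<'E'
from geo import *
p0=loc(read_ee_pos()); print(p0,favg(10))
def go(y,v): manip.movel(w(P,[p0[0],y,p0[2]])[0],v=v)
for y in(-.075,-.05):
    go(y,.06); print(y,floc()[1].round(2),np.round(favg(),2),read_time_s())
for y in np.arange(-.046,-.0179,.004):
    t=read_time_s();go(y,.03); f=floc()[1]; a=favg(); print(round(y,4),f.round(2),np.round(a,2),round(read_time_s()-t,2),loc(read_ee_pos())[1].round(4))
    if a[0]<-7: break
E
```

```text
[-0.02396327 -0.1029901   0.12140086] (np.float64(2.2261745266625814), np.float64(0.24847546017412211))
-0.075 1.63 [1.98 0.36] 5.475
-0.05 2.06 [1.88 0.48] 6.125
-0.046 0.32 [0.57 0.52] 0.37 -0.0447
-0.042 0.39 [-0.06  0.85] 0.37 -0.0408
-0.038 -0.05 [-0.57  0.32] 0.37 -0.037
-0.034 -0.96 [-0.88  0.38] 0.37 -0.0331
-0.03 -1.07 [-0.71  0.36] 0.37 -0.0291
-0.026 0.27 [-0.64  0.43] 0.37 -0.0251
-0.022 -0.74 [-0.97  0.29] 0.37 -0.0211
-0.018 -1.09 [-0.6   0.51] 0.37 -0.0171
```

```bash
python3 - <<'E'
from geo import *
p0=loc(read_ee_pos()); base=-.75
y=-.018
while y<.078:
    y+=.001; manip.movel(w(P,[p0[0],y,p0[2]])[0],v=.03)
    a=favg(4,.02)
    if a[0]<base-1.2: print(round(y,4),np.round(a,2),loc(read_ee_pos())[1].round(4),read_time_s())
    if a[0]<base-3.2:
        a=favg(8,.02); print("check",np.round(a,2))
        if a[0]<base-3: break
print(y,read_time_s(),read_force(),loc(read_ee_pos()))
E
```

```text
-0.014 [-2.05  0.57] -0.0138 10.325
-0.013 [-2.47  0.52] -0.0128 10.6417
-0.012 [-2.41  0.47] -0.0118 10.9583
-0.011 [-2.37  0.38] -0.0108 11.275
-0.01 [-2.38  0.47] -0.0098 11.5917
-0.009 [-2.27  0.43] -0.0088 11.9083
-0.008 [-2.25  0.3 ] -0.0078 12.225
-0.007 [-2.42  0.27] -0.0068 12.5417
-0.006 [-2.59  0.69] -0.0058 12.8583
-0.005 [-2.71  0.52] -0.0048 13.175
-0.004 [-2.33  0.63] -0.0038 13.4917
-0.003 [-2.45  0.41] -0.0028 13.8083
-0.001 [-2.55  0.36] -0.0008 14.4417
0.0 [-2.11  0.21] 0.0002 14.7583
0.001 [-2.07  0.5 ] 0.0012 15.075
0.002 [-2.75  0.33] 0.0022 15.3917
0.003 [-2.37  0.33] 0.0032 15.7083
0.004 [-2.28  0.49] 0.0042 16.025
0.005 [-2.56  0.53] 0.0052 16.3417
0.006 [-2.33  0.35] 0.0062 16.6583
0.007 [-2.33  0.17] 0.0072 16.975
0.009 [-2.77  0.42] 0.0092 17.6083
0.01 [-2.26  0.38] 0.0102 17.925
0.011 [-2.24  0.58] 0.0112 18.2417
0.012 [-2.36  0.28] 0.0122 18.5583
0.013 [-2.6   0.28] 0.0132 18.875
0.014 [-2.27  0.25] 0.0142 19.1917
0.015 [-2.4   0.42] 0.0152 19.5083
0.016 [-2.4   0.48] 0.0162 19.825
0.017 [-2.42  0.25] 0.0172 20.1417
0.018 [-2.35  0.34] 0.0182 20.4583
0.019 [-2.42  0.37] 0.0192 20.775
0.02 [-2.54  0.05] 0.0202 21.0917
0.021 [-2.08  0.73] 0.0212 21.4083
0.022 [-2.6   0.38] 0.0222 21.725
0.023 [-2.48  0.27] 0.0232 22.0417
0.024 [-2.13  0.42] 0.0242 22.3583
0.025 [-2.4   0.49] 0.0252 22.675
0.026 [-2.5   0.67] 0.0262 22.9917
0.027 [-2.18  0.27] 0.0272 23.3083
0.028 [-2.58  0.64] 0.0282 23.625
0.029 [-2.63  0.58] 0.0292 23.9417
0.03 [-2.18  0.62] 0.0302 24.2583
0.031 [-2.05  0.81] 0.0312 24.575
0.032 [-2.29  0.06] 0.0322 24.8917
0.033 [-2.35  0.49] 0.0332 25.2083
0.034 [-2.85  0.21] 0.0341 25.525
0.035 [-3.3   0.18] 0.0349 25.8417
0.036 [-4.81  0.43] 0.0355 26.1583
check [-4.75  0.25]
0.03600000000000003 26.2917 [-1.64021851 -4.49001262  6.26931504] [-0.02478957  0.03550812  0.12137469]
```

```bash
python3 - <<'E'
from geo import *
import cv2
p0=loc(read_ee_pos())
manip.movel(w(P,[p0[0],.0370,p0[2]])[0],v=.03); print(np.round(favg(10),2),loc(read_ee_pos())[1])
a=cv2.resize(read_camera("top")[150:245,225:385],None,fx=5,fy=5,interpolation=2)
cv2.imwrite("pics/b.png",a)
E
```

```text
[-5.89  0.37] 0.03614918539137699
```

View pics/b.png

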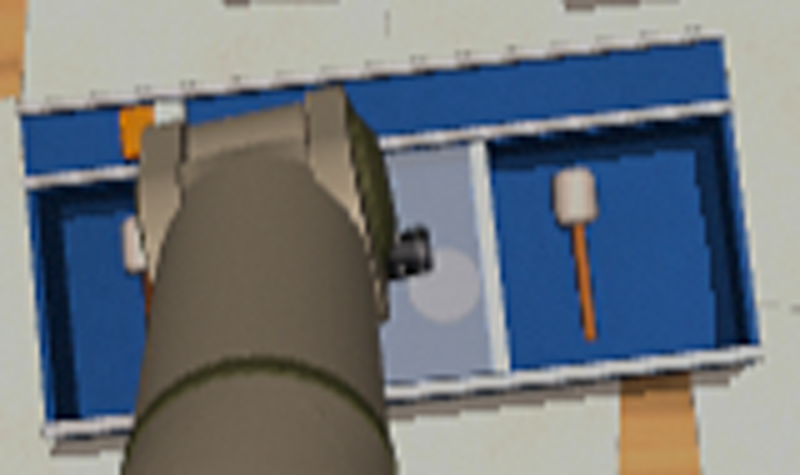

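The tongue is against the marker, with the boundary at about (155,115), and it is bound at roughly 3.5 N above sliding. Next I back off 37 mm, release, and fetch the block.

```bash
python3 - <<'E'
from geo import *
import cv2
p0=loc(read_ee_pos()); yb=p0[1]
manip.movel(w(P,[p0[0],yb-.037,p0[2]])[0],v=.06); manip.wait(.4)
y1=loc(read_ee_pos())[1]; print("backed",yb-y1,favg())
claw.move_gripper(1.0); print(loc(read_ee_pos())[1],read_opening())
e=read_ee_pos(); manip.movel([e[0],e[1],.22],v=.2)
json.dump(dict(bind=yb,back=y1),open("gap.json","w"))
B=E_["B"]; mid=w(P,[.076,yb+.1-.0185,0])[0]
for k in(-1,1):
    for pos,ya in(([B[0],B[1],.05],B[2]+k*np.pi/2),([mid[0],mid[1],.13],P[2]+k*np.pi/2)):
        j=kin.ik(pos,down(ya)); print(k,None if j is None else np.round(j,2))
manip.wait(.1)
B=E_["B"]
cv2.imwrite("pics/r.png",cv2.resize(read_camera("side")[130:260,240:400],None,fx=4.5,fy=4.5,interpolation=2)); print(read_time_s())
E
```

```text
backed 0.03692305489112276 (np.float64(-1.7628860852051909), np.float64(0.5019863046269928))
-0.0008756634709731692 0.9986871737908457
-1 [ 0.34  0.81  0.39  1.83 -0.5   0.61  0.69]
-1 [-0.63  0.68  0.44  1.86 -0.43  0.7   0.16]
1 [ 1.11  0.96 -0.93  1.77  0.95  0.93  2.55]
1 [-0.12  0.66 -0.34  1.83  0.32  0.71  2.58]
29.5167
```

View pics/r.png

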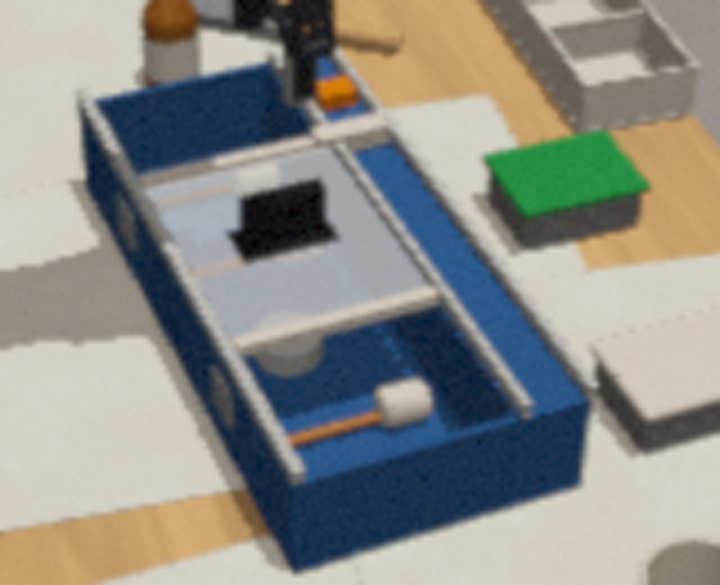

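The cover is backed off, with a gap between the tongue at about (345,130) and the marker at (335,92). Next I pick the block.

```bash
python3 - <<'E'
from geo import *
import cv2
B=E_["B"]; q=down(B[2]-np.pi/2)
manip.movep([B[0],B[1],.18],q); claw.move_gripper(.6)
manip.movel([B[0],B[1],.042],v=.12); print(read_ee_pos())
claw.move_gripper(0); print(read_opening(),read_grip_force())
manip.movel([B[0],B[1],.22],v=.15); print(read_opening(),read_time_s())
q=down(P[2]-np.pi/2); g=json.load(open("gap.json"))
mid=w(P,[.076,g["bind"]+.1-.0185,0])[0]
manip.movep([mid[0],mid[1],.18],q); manip.wait(.3); print(loc(read_ee_pos()),floc(),read_time_s())
a=cv2.resize(read_camera("side")[90:210,260:380],None,fx=4,fy=4,interpolation=2);b=cv2.resize(read_camera("top")[140:220,225:305],None,fx=4,fy=4,interpolation=2)
c=np.zeros((480,800,3),np.uint8);c[:,:480]=a;c[:320,480:]=b;cv2.imwrite("pics/p.png",c)
E
```

```text
[ 0.54472446 -0.42184801  0.04277802]
0.32747910001963204 59.759767055511475
0.33253264600757865 34.6167
[0.07613239 0.11714537 0.18005456] [-0.06860994  0.77419325 -0.47739919] 37.0583
```

View pics/p.png

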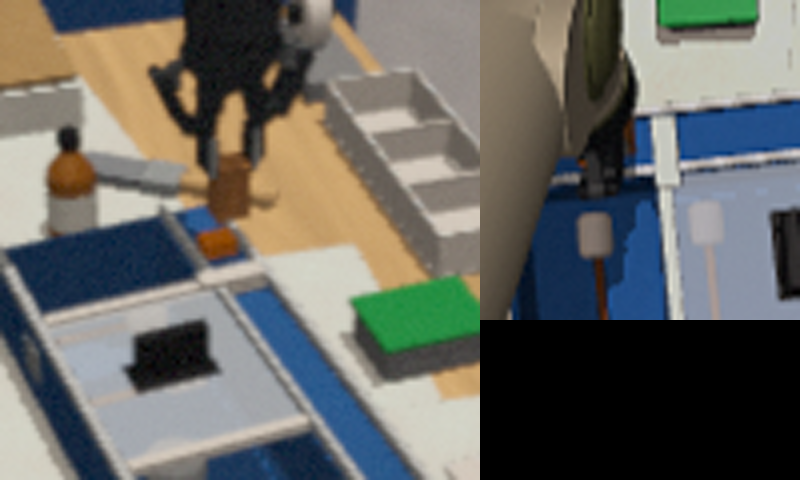

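The block is held upright over the channel, at about (228,190) in the side crop. I'll check its in-hand offset against the projected corners before lowering.

```bash
python3 - <<'E'
from geo import *
import cv2
g=json.load(open("gap.json")); e=read_ee_pos(); yaw=P[2]
pose=(e[0],e[1],yaw)
im=read_camera("side"); x0,y0,k=280,110,10
c=cv2.resize(im[y0:y0+60,x0:x0+60],None,fx=k,fy=k,interpolation=2)
def dots(X,col):
    for q in proj("side",X): cv2.circle(c,tuple(int(v) for v in (q-[x0,y0]+.5)*k),3,col,-1)
zb=e[2]-.042
dots(w(pose,[(i*.015,j*.012,z) for i in(1,-1) for j in(1,-1) for z in(zb,zb+.05)]),(255,255,0))
dots(w(P,[(.076+i*.015,g["bind"]+.1+j,.097) for i in(1,-1) for j in(0,.022)]),(0,255,0))
dots(w(P,[(.076+i*.016,g["back"]+.1-j,.099) for i in(1,-1) for j in(0,.018)]),(255,0,255))
cv2.imwrite("pics/q.png",c)
E
```

```text
(no output)
```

View pics/q.png

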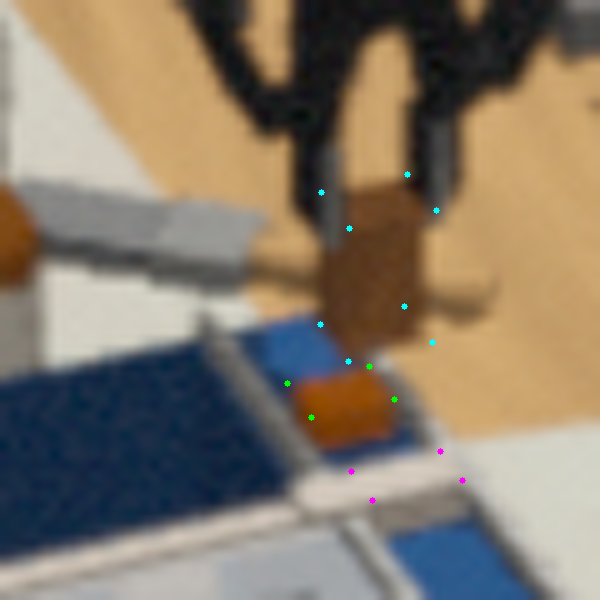

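The tongue and marker dots match the image: the tongue front is at about (351,471) to (440,451), and the marker's rear edge is at about (311,417) to (394,399). The block outline at about (322–425, 182–352) sits near its prediction, maybe a few mm off. I've used all 10 views, so I'll quantify that offset numerically and then lower.

```bash
python3 - <<'E'
from geo import *
import cv2
e=read_ee_pos(); im=read_camera("side").astype(float); S=8; x0,y0=300,120
c=cv2.resize(im[y0:y0+35,x0:x0+35],None,fx=S,fy=S,interpolation=2)
b,g,r=c[...,0],c[...,1],c[...,2]
m=((r>60)&(r<150)&(r>1.5*b)&(r>1.25*g)).astype(np.uint8)
n,l,st,_=cv2.connectedComponentsWithStats(m); i=l[int((137-y0)*S),int((317.5-x0)*S)]; m=(l==i).astype(np.uint8)
print("comp",i,np.array(st[i][:4])/S+[x0,y0,0,0])
for row in range(126,150,2):
    q=np.where(m[(row-y0)*S])[0]; print(row,(q.min()/S+x0,q.max()/S+x0) if len(q) else None,end=" ")
lo=(133-y0)*S; best=[]
for dx in np.arange(-.006,.0061,.001):
  for dy in np.arange(-.01,.0101,.001):
   for a in (-.1,0,.1):
    p=w(P,[*(loc(e)[:2]+[dx,dy]),0])[0]
    for dz in(0,.003):
     X=w((p[0],p[1],P[2]+a),[(i*.015,j*.012,e[2]-.042+z+dz) for i in(1,-1) for j in(1,-1) for z in(0,.05)])
     h=cv2.convexHull(((proj("side",X)-[x0,y0]+.5)*S).astype(np.float32)).astype(int)
     k=np.zeros_like(m); cv2.fillConvexPoly(k,h,1)
     A,B=k[lo:],m[lo:]; best.append(((A&B).sum()/(A|B).sum(),dx,dy,a,dz))
best.sort(reverse=True); print(); print(np.round(best[:12],3))
E
```

```text
comp 1 [303.25 120.    25.25  25.75]
126 (np.float64(308.75), np.float64(321.125)) 128 (np.float64(308.875), np.float64(320.875)) 130 (np.float64(308.75), np.float64(322.5)) 132 (np.float64(309.75), np.float64(323.25)) 134 (np.float64(311.375), np.float64(322.25)) 136 (np.float64(305.5), np.float64(322.25)) 138 (np.float64(305.375), np.float64(322.5)) 140 (np.float64(311.25), np.float64(328.125)) 142 (np.float64(312.375), np.float64(327.125)) 144 (np.float64(313.875), np.float64(321.375)) 146 None 148 None 
[[ 0.735 -0.001  0.003  0.     0.   ]
 [ 0.735 -0.001  0.003  0.1    0.   ]
 [ 0.734 -0.002 -0.     0.1    0.003]
 [ 0.734 -0.002 -0.001  0.1    0.003]
 [ 0.734 -0.003 -0.001  0.     0.003]
 [ 0.733 -0.003 -0.001  0.1    0.003]
 [ 0.733 -0.001  0.004  0.1    0.   ]
 [ 0.733 -0.002  0.003  0.1    0.   ]
 [ 0.733 -0.001  0.004  0.     0.   ]
 [ 0.732  0.     0.004  0.1    0.   ]
 [ 0.732 -0.004 -0.001  0.     0.003]
 [ 0.732 -0.002  0.003  0.     0.   ]]
```

The block is +0 to 3 mm along y, well inside the ±6.5 mm clearance. I'll compensate 1.5 mm and lower with force monitoring.

```bash
python3 - <<'E'
from geo import *
T=w(P,[.0765,.116,0])[0]
manip.movel([T[0],T[1],.145],v=.1); manip.wait(.2)
f0=np.mean([floc() for _ in range(5)],0); z=.145; print(f0)
while z>.1185:
    z-=.0015; manip.movel([T[0],T[1],z],v=.04); manip.wait(.04)
    f=[]
    for _ in range(3): manip.wait(.01); f.append(floc())
    d=np.mean(f,0)-f0
    if np.abs(d).max()>1.5: print(round(z,4),d.round(2))
    if np.linalg.norm(d)>4: break
print(z,loc(read_ee_pos()),read_time_s())
E
```

```text
[-0.06632711  0.49711737 -0.27298474]
0.1225 [-1.12 -0.43  5.06]
0.12249999999999997 [0.07671473 0.11597688 0.12306852] 42.7083
```

Contact came at the floor height (bottom at about 81 mm) with no side load. Next I release, retreat, and check numerically.

```bash
python3 - <<'E'
from geo import *
import cv2
claw.move_gripper(.65); print(read_opening(),floc())
e=read_ee_pos(); manip.movel([e[0],e[1],.25],v=.12)
j=list(read_joint_positions()); h=w(P,[-.25,-.05,0])[0]
try: manip.movel([e[0]-.05,e[1]+.2,.25],v=.25)
except manip.MotionError as x: print(x)
g=json.load(open("gap.json"))
def hull(n,X,S,o): return cv2.convexHull(((proj(n,X)-o+.5)*S).astype(np.float32)).astype(int)
for n,o in(("side",np.array([295,135])),("top",np.array([235,150]))):
    im=read_camera(n); S=8; c=cv2.resize(im[o[1]:o[1]+50,o[0]:o[0]+70],None,fx=S,fy=S,interpolation=2)
    hsv=cv2.cvtColor(c,cv2.COLOR_BGR2HSV); H,s,v=cv2.split(hsv)
    br=((H<20)&(s>100)&(v>35)).astype(np.uint8)
    # orange marker is brighter/yellower: print hue/value along block & marker centres
    for nm,L in(("blk top",[.0765,.1175,.13]),("blk rear face",[.0765,.1055,.115]),("marker top",[.076,g["bind"]+.111,.097]),("gap floor rear",[.076,.101,.082])):
        q=proj(n,w(P,L))[0].round().astype(int); print(n,nm,q,im[q[1],q[0]])
    best=[]
    mk=[(.076+i*.015,g["bind"]+.1+jj,z) for i in(1,-1) for jj in(0,.022) for z in(.081,.097)]
    for dx in np.arange(-.006,.0061,.002):
        for y in np.arange(.106,.13,.001):
            k=np.zeros_like(br)
            for X in(w(P,mk),w(P,[(.0765+dx+i*.015,y+jj*.012,z) for i in(1,-1) for jj in(1,-1) for z in(.08,.13)])): cv2.fillConvexPoly(k,hull(n,X,S,o),1)
            best.append(((k&br).sum()/(k|br).sum(),dx,y))
    best.sort(reverse=True); print(n,np.round(best[:4],3))
print(read_time_s(),read_ee_pos(),read_force())
E
```

```text
0.6510098265213242 [-0.49012028  0.04907137 -0.95123849]
side blk top [317 145] [ 63 113 166]
side blk rear face [319 151] [35 60 99]
side marker top [314 149] [23 53 84]
side gap floor rear [319 160] [111 119 128]
side [[0.159 0.006 0.13 ]
 [0.159 0.006 0.128]
 [0.159 0.006 0.129]
 [0.159 0.006 0.127]]
top blk top [260 174] [ 41  87 148]
top blk rear face [265 174] [10 27 49]
top marker top [252 177] [ 18 120 193]
top gap floor rear [268 176] [149 145 137]
top [[0.836 0.    0.119]
 [0.83  0.002 0.119]
 [0.826 0.    0.118]
 [0.824 0.    0.12 ]]
45.3833 [0.58771174 0.36430303 0.25033984] [-0.46876154  0.0130262  -0.26815491]
```

The top view fits an upright block centred in the channel and in the gap (overlap 0.84), and the side view pixels agree. Handing in.

```bash
python3 -c "
from workcell import *
print(manip.close_job(),read_time_s())"
```

```text
the job is handed in; nothing more can be done
the job is handed in; nothing more can be done
```

I handed the job in at about 45 s: the cover bound at roughly 3.5 N and was backed off 37 mm, and the small brown block now stands on the channel floor between tongue and marker. My final camera check agreed, but I got no verdict back.

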